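# Point out the shaft's splines and their gear for the bench camera

### The arm

A 7-joint arm with a two-finger parallel gripper is mounted at the origin on the work surface. World frame = base frame: x ahead of the robot, y to its left, z up, the work surface at z = 0. Lengths are in m, angles in rad, forces in N, time in s.
With the tool pointing down it reaches from about 0.4 to 0.875 m from the base axis. Payload 19.3 kg.
Tool frame: the origin (TCP) lies between the finger pads; the fingertips stand robot.tips_ahead ahead of it and the grasp point (between the pads) lies 3 mm ahead of it (robot.tips_ahead is the distance from the TCP to the fingertips, in m); z points along the fingers, x is the direction in which the jaws open and shut, and the axes are right-handed (so a half turn about z gives the same grasp; the last joint's range is limited). The gripper opens to 85 mm and grips with 20 to 120 N. Pads are 22 mm wide; open, the fingers measure 114 mm over their backs; the gripper's body (76 mm by 85 mm) begins 54 mm behind the grasp point. The pads swing forward as they close: fully open they stand 13 mm farther back than shut.
Start: joints at [1.083, 0.521, -0.036, 1.599, 0.021, 1.021, -0.113], TCP at [0.254, -0.571, 0.253] pointing down, gripper open.
Joint ranges: [-2.91, 2.91], [-0.3, 2.13], [-1.5, 1.42], [0.17, 2.43], [-1.26, 4.41], [0.16, 1.93], [-2.52, 2.52]. Speed limits (rad/s): [1.89, 1.89, 2.39, 2.39, 3.01, 3.01, 3.01].

### API

Orientations are given as [roll, pitch, yaw] about the fixed x, y, z axes, in that order (R = Rz(yaw) Ry(pitch) Rx(roll)).
In Python, from plant import robot, snapshot, get_calibration, search_frame gives the robot as it stands.
- The arm moves only by the shell command python3 -m crank 'ROWS' [OPENING] [FORCE]. ROWS is JSON, a list of rows, each a list of 6 numbers: the shift along the tool's x, y, z in mm, then the turn, a rotation vector about the tool's x, y, z in rad. A call has 1 to 10 rows; each row is the pose to reach, as a shift and turn from the pose commanded when the call began, along the tool's axes at that moment; what a row does not reach only later rows make up. A row lasts 1/10 s, in which the tool goes at most 50 mm and 8.59 degrees, less where a joint would pass 70% of its speed; a pose out of reach is approached as far as the arm can. A call with a gripper value outside its range is refused whole. OPENING is the closure in counts, from 0 (fully open) to 255 (shut), set as the call begins (- or left out, the last holds). The fingers move at their own pace and stop on an object; FORCE is the grip in N (left out, the last holds). Time passes only in rows, so rows that repeat a pose let the fingers close. It gives the time, the measured TCP pose, the force and the opening at its end, in the units of the state.
- robot.observe(): the state, without advancing time (a new reading comes with each control period).
- snapshot(name): name is "scene" or "top" or "wrist"; returns the picture (384x512x3 uint8, blue, green, red); there is no depth.
- get_calibration(name): a dict with "fx", "fy", "cx", "cy" (pixels), "rvec" (rotation vector, rad) and "tvec" (3), from world to camera coordinates, as OpenCV has them. Camera axes: x right, y down, z forward; pixel columns grow to the right and rows downward; lengths in m; the calibration is good to about 2 mm. A picture is of the moment at which its call begins: read the wrist's pose just before it. get_calibration takes no time and is no camera call; for the wrist camera it gives the pose at the moment of the call.
- robot.sign_off(): hands the job in, once; it reports no verdict.
Trained networks look in the newest picture that a camera, given by its name, has taken for a name from the list of things; names that differ only in an ending like _2 or _b are one class to them, and where a whole thing is asked for, a point or a joint stands for the part that bears it (a point fixed in the world has none). Each returns a list of dicts, best first, with "p" (0 to 1); they miss things now and then, are a little off and sometimes report something else, mostly with a low value. They report only what shows in the picture. A call takes as long as a camera call. They do not tell look-alikes from the thing itself.
- search_frame(target, camera): "position" ([column, row] in pixels, amid what is visible of it).
The state is a dict: "time": time; "q": joint angles; "qd": joint speeds; "joint_torque": joint torques, N m; "tool_pos": TCP position; "ee_rot": TCP orientation; "contact_force": force on the tool from outside, world axes, zero at the start; "ft_torque": the same for the moment, N m; "width": opening from 0.0 (shut) to 1.0 (fully open).
Only numpy, scipy, OpenCV 4.12 (cv2) and the standard library are available. Lean on these libraries where they do the work, as an engineer would, in place of code of your own. Each camera call takes 0.05 s, during which the arm holds its last target.

### The job

The bench camera is filming which parts go together: point down at the splined end of the shaft in the cradle and stay there for two seconds, then point at the middle of the middle-sized of the three steel gears for two seconds, each time with the middle of the fingertips a couple of centimetres above the part and without touching it. Then push the lever on the grey camera control box all the way over, away from the robot, to stop the recording, and move clear. Leave the other tools and bottles alone, pick nothing up, and do not bring the fingertips down over the smooth end of the shaft or over the other two gears.

Things in the scene. Friction and masses are not known exactly. Their poses are not given: they have to be found in the camera images.
- shaft: steel shaft, 180 mm long, lying level in the cradle, pointing any way round. Origin in the middle of its length, on its axis, 45 mm above the bench. Its x axis runs to the splined (toothed) end: splines 32 mm across at x = 50 to 90 mm; a collar 44 mm across at x = 20 to 30 mm; the last 40 mm of the other end are smooth, 20 mm across; the rest is 28 mm across.
- spline (a point): middle of the splined length of the shaft, on the shaft's axis; the splines' top is 16 mm above this point (61 mm above the bench)
- plain_end (a point): middle of the smooth 20 mm journal at the other end of the shaft, on its axis, 45 mm above the bench; not to be pointed at
- gear_large: largest of three steel spur gears lying flat on the bench: 110 mm across, 16 mm thick, bore 44 mm. Origin at the centre of its underside. Not to be pointed at. The three gears swap places.
- gear_middle: middle-sized steel spur gear lying flat on the bench: 84 mm across, 18 mm thick, bore 33 mm (it fits the splines). Origin at the centre of its underside, so its top is 18 mm higher.
- gear_small: smallest steel spur gear lying flat on the bench: 60 mm across, 20 mm thick, bore 24 mm. Origin at the centre of its underside. Not to be pointed at.
- stop_box: grey control box of the bench camera, fixed on the robot's right, 130 x 90 x 40 mm (x, y, z), with a lever on a small dark block 70 x 50 x 25 mm in the middle of its top. Origin at the centre of its underside; its x axis points away from the robot (turned by up to 0.35 rad) and is the way the lever is pushed; y is along the lever's hinge.
- stop_lever (a joint): angle of the lever in rad: at 0 it leans 0.5 rad from upright towards the robot (the box's -x), at 1.0, its stop, 0.5 rad the other way (+x). Starts between 0 and 0.15. The pivot is 62 mm above the box's underside, in the middle of the box; the rod is 10 mm thick. Light friction (under 2 N at the ball), no spring: it stays where it is left.
- stop_lever_tip (a point): centre of the black ball, 26 mm across, at the end of the lever, 80 mm from the pivot (132 mm above the bench at either end of its swing, 142 mm when upright)
- socket: small steel socket, an upright tube 26 mm across and 38 mm tall, standing among the gears; origin at the centre of its underside; bystander, leave alone
- screwdriver: screwdriver with an orange handle, 200 mm long, 26 mm thick, lying; origin in the middle of its length, at its underside; bystander, leave alone
- wrench: wrench, 180 mm long, lying on the robot's side of the gears; origin in the middle of its length, at its underside; bystander, leave alone
- hammer: hammer, 260 mm long, lying; origin in the middle of its length, at its underside; bystander, leave alone
- spray_bottle: amber spray bottle, 74 mm across, 222 mm tall; origin at the centre of its underside; bystander, leave alone
- oil_bottle: black oil bottle, 72 mm across, 210 mm tall; origin at the centre of its underside; bystander, leave alone
- grease_tin: low blue tin, 70 mm across, 70 mm tall; origin at the centre of its underside; bystander, leave alone
- cradle: wooden cradle under the shaft, fixed: base 115 x 75 x 8 mm, two V-blocks up to 46 mm tall. Origin at the centre of its underside; not to be touched
Things that resemble listed ones, but are neither listed nor needed, are in the scene too. Leave any purple or turquoise look-alike of the stop_box alone.

How it is judged:
By the outcome, as a careful person would: the job done as asked, in the order asked, and still so for the second after the job is handed in, with the robot touching nothing.
It also fails if it takes over 53 s, if anything falls off the work surface, if the arm or the gripper's body presses on something with over 40 N, if the wrist force passes 120 N, or if a joint passes its speed limit or range.

## Working session

There is one attempt and no reset: what is moved stays moved. The work goes in short steps, Python scripts to look and compute and a shell command to move; the robot and the scene stay as the last step left them, time stands still between calls to the robot, and variables do not carry over. Pictures are saved under pics/ and viewed, and the job is handed in when it is done.

```bash
mkdir -p pics; ls; python3 - <<'E'
from plant import robot, snapshot, get_calibration, search_frame
import cv2
s=robot.observe(); print(s, robot.tips_ahead)
for n in ["scene","top"]:
    im=snapshot(n); cv2.imwrite(f"pics/{n}0.png",im)
    c=get_calibration(n); print(n,c)
    for t in ["shaft","spline","plain_end","gear_large","gear_middle","gear_small","stop_box","stop_lever_tip","socket"] if n=="top" else ["stop_box","stop_lever_tip","spline","gear_middle"]:
        print(t,[(r["p"],r["position"]) for r in search_frame(t,n)][:4])
print(robot.observe()["time"])
E
```

```text
pics
{'time': 0.0, 'q': array([ 1.08282423,  0.52203156, -0.03630382,  1.59997932,  0.02119261,
        1.02111075, -0.11282079]), 'qd': array([-0.00177939,  0.00156442,  0.00064219, -0.00057283,  0.00077265,
       -0.00045263, -0.0001231 ]), 'joint_torque': array([-1.40222484e-03, -9.27095175e+01,  1.97876640e+00, -3.69928193e+01,
        1.76951877e-02,  8.27976532e-03,  1.18085586e-05]), 'tool_pos': array([ 0.25341225, -0.57098713,  0.25272532]), 'ee_rot': array([ 3.14150561e+00,  1.14096305e-03, -1.15307988e+00]), 'contact_force': array([ 0.05565404,  0.03674702, -0.32223314]), 'ft_torque': array([ 0.00182057, -0.03916134,  0.01613952]), 'width': 1.0019187433658936} 0.022
scene {'fx': 346.5155934826109, 'fy': 346.5155934826109, 'cx': 257.19502390840756, 'cy': 194.83497144675468, 'rvec': array([ 2.30723838,  1.00709688, -0.34941486]), 'tvec': array([-0.33954896, -0.20656127,  1.33515123])}
stop_box [(0.88, [83.2, 273.7]), (0.81, [149.5, 295.6]), (0.58, [114.0, 203.4]), (0.17, [243.9, 216.8])]
stop_lever_tip [(0.72, [137.7, 271.1]), (0.6, [102.3, 176.0]), (0.43, [74.6, 246.3])]
spline [(0.91, [307.6, 185.8]), (0.44, [137.8, 269.8])]
gear_middle [(0.96, [284.3, 260.7]), (0.15, [308.4, 188.6])]
top {'fx': 387.1485327453299, 'fy': 387.1485327453299, 'cx': 254.39379332011197, 'cy': 187.9458530817021, 'rvec': array([ 2.1629247 , -2.11091409,  0.23746443]), 'tvec': array([-0.00571201,  0.48488091,  1.19195471])}
shaft [(0.96, [195.4, 174.1])]
spline [(0.7, [192.6, 175.6]), (0.42, [83.2, 169.9])]
plain_end [(0.63, [193.1, 176.2]), (0.5, [204.8, 99.2]), (0.49, [277.3, 170.7])]
gear_large [(0.58, [266.6, 196.5])]
gear_middle [(0.89, [269.2, 141.1])]
gear_small [(0.78, [309.5, 166.4])]
stop_box [(0.92, [375.7, 188.4]), (0.81, [403.3, 245.5]), (0.81, [351.2, 294.0])]
stop_lever_tip [(0.61, [412.5, 258.6]), (0.4, [360.9, 312.4])]
socket [(0.43, [276.4, 168.9]), (0.3, [321.1, 231.7])]
0.75
```

```bash
python3 - <<'E'
import cv2
t=cv2.imread("pics/top0.png"); cv2.imwrite("pics/t0c.png",cv2.resize(t[60:340,140:440],None,fx=2.1,fy=2.1,interpolation=cv2.INTER_CUBIC))
E
```

```text
(no output)
```

View pics/top0.png

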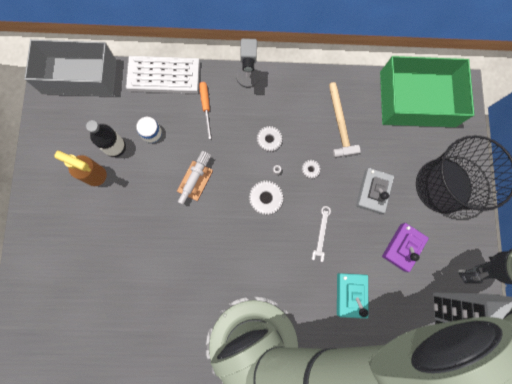

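View pics/scene0.png

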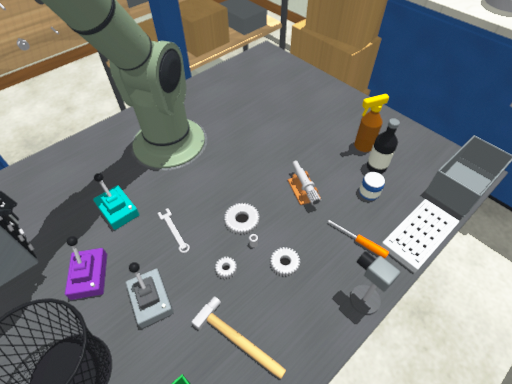

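```bash
sleep 1
```

```text
(no output)
```

View pics/t0c.png

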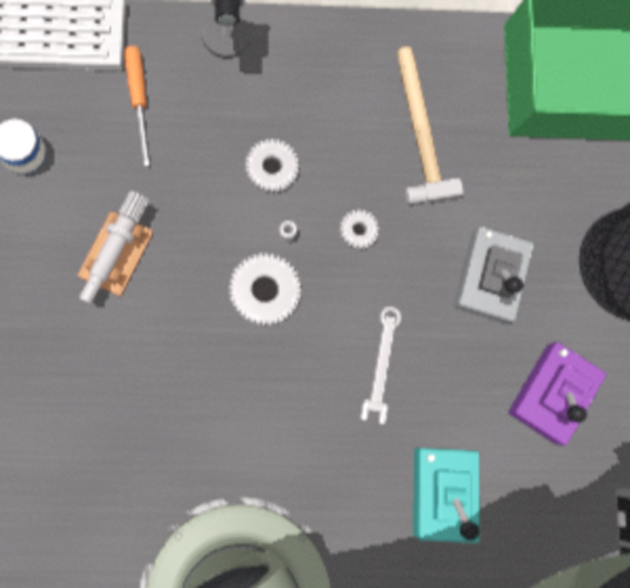

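The top view shows three gears: large at (266,197), middle at (269,139) and small at (311,169). The shaft's splined end is at (204,157) and its smooth end at (182,201). The boxes are grey (376,190), purple (406,247) and turquoise (353,296). By the description I choose the gear at (269,139), the spline at (204,157) and the grey box, which I'll check with close crops and measurements.

```bash
cat > h.py <<'E'
import numpy as np, cv2
from plant import get_calibration
def ray(n,px,cal=None):
    c=cal or get_calibration(n); R=cv2.Rodrigues(c["rvec"])[0]
    d=R.T@np.array([(px[0]-c["cx"])/c["fx"],(px[1]-c["cy"])/c["fy"],1]); o=-R.T@c["tvec"]; return o,d
def onz(n,px,z):
    o,d=ray(n,px); return o+d*(z-o[2])/d[2]
def proj(n,P):
    c=get_calibration(n); K=np.array([[c["fx"],0,c["cx"]],[0,c["fy"],c["cy"]],[0,0,1]])
    return cv2.projectPoints(np.float64(P).reshape(-1,1,3),c["rvec"],c["tvec"],K,None)[0].reshape(-1,2)
E
python3 - <<'E'
from h import *
t=cv2.imread("pics/top0.png"); s=cv2.imread("pics/scene0.png")
g=cv2.cvtColor(t,cv2.COLOR_BGR2GRAY)
for nm,(u,v) in dict(mid=(269,139),large=(266,197),small=(311,169)).items():
    r=22; m=(g[v-r:v+r,u-r:u+r]>125).astype(np.uint8)
    n,l,st,ce=cv2.connectedComponentsWithStats(m); k=1+np.argmax(st[1:,4])
    cs,_=cv2.findContours((l==k).astype(np.uint8),cv2.RETR_EXTERNAL,cv2.CHAIN_APPROX_NONE)
    (cx,cy),rad=cv2.minEnclosingCircle(max(cs,key=len))
    p=np.array([cx+u-r,cy+v-r]); P=onz("top",p,.017); Q=onz("top",p+[rad,0],.017)
    print(nm,p,P.round(4),"diam",2*np.linalg.norm(P-Q), "scene px",proj("scene",P))
A=cv2.resize(t[140:215,165:225],None,fx=6,fy=6,interpolation=cv2.INTER_CUBIC)
B=cv2.resize(t[160:220,350:405],None,fx=6,fy=6,interpolation=cv2.INTER_CUBIC)
C=cv2.resize(s[250:330,115:180],None,fx=5,fy=5,interpolation=cv2.INTER_CUBIC)
D=cv2.resize(s[150:215,280:330],None,fx=6,fy=6,interpolation=cv2.INTER_CUBIC)
def pad(a,h=450): return cv2.copyMakeBorder(a,0,h-a.shape[0],0,0,cv2.BORDER_CONSTANT)
cv2.imwrite("pics/cAB.png",np.hstack([pad(A),pad(B)])); cv2.imwrite("pics/cCD.png",np.hstack([pad(C),pad(D)]))
E
```

```text
mid [268.5 138.5] [ 0.6608 -0.0386  0.017 ] diam 0.2052895954390221 scene px [[284.9217234  258.96007874]]
large [265.5 196.5] [ 0.463  -0.0317  0.017 ] diam 0.1993026627134729 scene px [[241.90283002 216.31025079]]
small [310.5 168.5] [ 0.5613 -0.1799  0.017 ] diam 0.2037992300101217 scene px [[225.60958867 266.27575229]]
```

View pics/cAB.png

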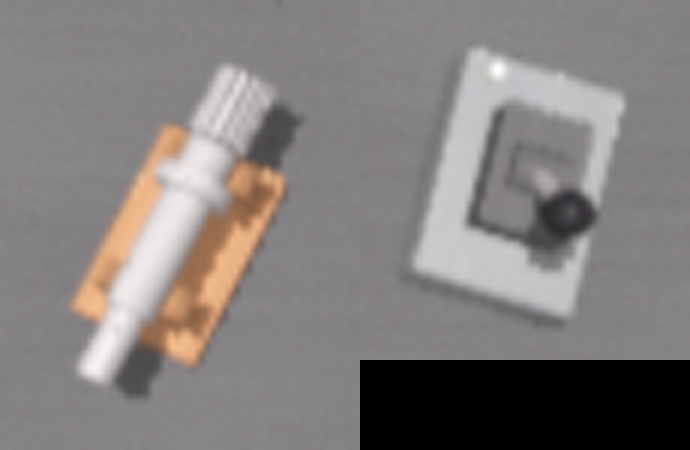

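View pics/cCD.png

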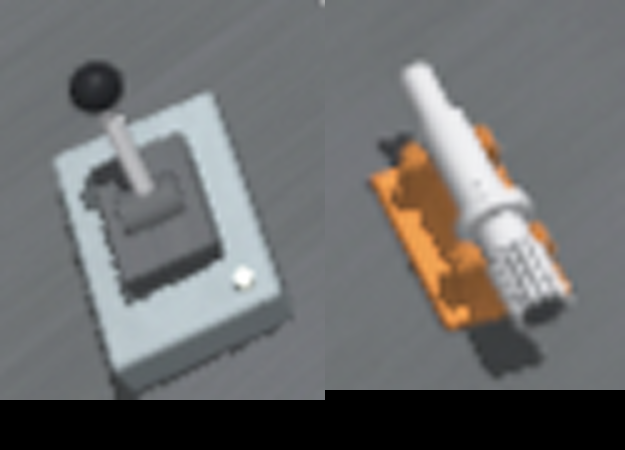

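```bash
python3 - <<'E'
from h import *
t=cv2.imread("pics/top0.png"); s=cv2.imread("pics/scene0.png")
g=cv2.cvtColor(t,cv2.COLOR_BGR2GRAY)
for nm,(u,v) in dict(mid=(269,139),large=(266,197),small=(311,169)).items():
    r=20; c=g[v-r:v+r,u-r:u+r]; m=(c>150).astype(np.uint8)
    n,l,st,ce=cv2.connectedComponentsWithStats(m); k=1+np.argmax(st[1:,4])
    cs,_=cv2.findContours((l==k).astype(np.uint8),cv2.RETR_EXTERNAL,cv2.CHAIN_APPROX_NONE)
    (cx,cy),rad=cv2.minEnclosingCircle(max(cs,key=len))
    p=np.array([cx+u-r,cy+v-r]); P=onz("top",p,.017); Q=onz("top",p+[rad,0],.017)
    print(nm,p,P.round(4),"diam",2*np.linalg.norm(P-Q).round(4), "scene px",proj("scene",P))
def tri(a,b):
    o1,d1=ray("top",a);o2,d2=ray("scene",b)
    k=np.linalg.lstsq(np.c_[d1,-d2],o2-o1,rcond=None)[0]; p=o1+k[0]*d1;q=o2+k[1]*d2
    return (p+q)/2,np.linalg.norm(p-q)
print("spline end,start,plain end z45",onz("top",(206.3,153),.05),onz("top",(200.8,163.5),.05),onz("top",(181,201.7),.05))
a=onz("top",(206.3,153),.05);b=onz("top",(181,201.7),.05)
u=(a-b)/np.linalg.norm(a-b); print("len",np.linalg.norm(a-b),"dir",u,"spline from mid", (a+b)/2+.07*u, "plain",(a+b)/2-.07*u)
print("tri spline",tri((203.7,158),(312.2,195.8)), "ball",tri((384.7,195.5),(134.2,267.4)))
cn=[onz("top",p,.04) for p in [(368.7,168),(394.2,175.8),(384.5,213.3),(358.3,205)]]
cn=np.array(cn);print("box",cn.mean(0),np.linalg.norm(np.roll(cn,-1,0)-cn,axis=1))
ax=(cn[0]+cn[1]-cn[2]-cn[3]);print("yaw",np.arctan2(ax[1],ax[0]))
E
```

```text
mid [269.13157845 137.86842155] [ 0.6631 -0.0407  0.017 ] diam 0.0866 scene px [[284.97840439 259.92548584]]
large [265.75       197.13636398] [ 0.4609 -0.0325  0.017 ] diam 0.1142 scene px [[241.26934756 216.06320363]]
small [310.64492798 168.36956596] [ 0.5618 -0.1804  0.017 ] diam 0.0628 scene px [[225.58081735 266.48953084]]
spline end,start,plain end z45 [0.5945817  0.16390152 0.05      ] [0.55916557 0.17993402 0.05      ] [0.43368142 0.23609269 0.05      ]
len 0.1763532377386246 dir [ 0.91237495 -0.40935553  0.        ] spline from mid [0.5779978  0.17134222 0.05      ] plain [0.45026531 0.22865199 0.05      ]
tri spline (array([0.57607584, 0.17025663, 0.052961  ]), np.float64(0.0023732691763937138)) ball (array([ 0.45672384, -0.38047733,  0.13251016]), np.float64(0.0031214368898733664))
box [ 0.48906981 -0.39052369  0.04      ] [0.08682418 0.12995252 0.08771709 0.12926668]
yaw -0.2955417049237493
```

```bash
cat >> h.py <<'E'
from scipy.spatial.transform import Rotation as Rn
from plant import robot
def go(*Ts):
    s=robot.observe(); R=Rn.from_euler("xyz",s["ee_rot"]).as_matrix()
    print("t",s["time"],"pos",s["tool_pos"].round(4),"rot",s["ee_rot"].round(3),"q",s["q"].round(2),"w",s["width"],"F",s["contact_force"].round(1),"tips",robot.tips_ahead)
    for T in Ts: print(T,(R.T@(np.array(T)-s["tool_pos"])*1000).round(1))
E
python3 - <<'E'
from h import *
go((.52,-.3,.253),(.56,0,.253),(.577,.171,.253))
E
```

```text
t 0.75 pos [ 0.2536 -0.5712  0.2533] rot [-3.142  0.    -1.153] q [ 1.08  0.52 -0.04  1.6   0.02  1.02 -0.11] w 0.9998675924491733 F [ 0.1 -0.1  0.1] tips 0.022
(0.52, -0.3, 0.253) [-1.398e+02 -3.535e+02  3.000e-01]
(0.56, 0, 0.253) [-3.978e+02 -5.118e+02  3.000e-01]
(0.577, 0.171, 0.253) [-5.472e+02 -5.967e+02  3.000e-01]
```

```bash
python3 -m crank '[[-20,-45,0,0,0,0],[-40,-90,0,0,0,0],[-58,-136,0,0,0,0],[-76,-182,0,0,0,0],[-94,-228,0,0,0,0],[-112,-274,0,0,0,0],[-130,-320,0,0,0,0],[-140,-354,0,0,0,0],[-165,-370,0,0,0,0],[-200,-391,0,0,0,0]]' 255 20
python3 -c "
from h import *
go((.56,0,.253),(.577,.171,.253))"
```

```text
time: 1.75
tool_pos: [0.5301, -0.2295, 0.253]
ee_rot: [3.141, -0.0, -1.154]
contact_force: [0.5, 0.6, -0.4]
width: 0.004
t 1.75 pos [ 0.5301 -0.2295  0.253 ] rot [ 3.141 -0.    -1.154] q [ 0.4   0.45 -0.13  1.72  0.07  0.97 -0.91] w 0.0036486461515673725 F [ 0.5  0.6 -0.4] tips 0.022
(0.56, 0, 0.253) [-197.8 -120.2   -0.2]
(0.577, 0.171, 0.253) [-3.472e+02 -2.050e+02 -2.000e-01]
```

```bash
python3 -m crank '[[-42,-25,0,0,0,0],[-84,-50,0,0,0,0],[-126,-75,0,0,0,0],[-168,-100,0,0,0,0],[-210,-125,0,0,0,0],[-252,-150,0,0,0,0],[-294,-175,0,0,0,0],[-330,-195,0,0,0,0],[-347,-205,0,0,0,0],[-347,-205,40,0,0,0]]'
python3 - <<'E'
from h import *
from plant import snapshot,search_frame
go((.577,.171,.105))
w=snapshot("wrist"); c=get_calibration("wrist"); cv2.imwrite("pics/w1.png",w); cv2.imwrite("pics/s1.png",snapshot("scene"))
print(proj("wrist",[(.577,.171,.045),(.577,.171,.061),(.4505,.2287,.05)]), search_frame("spline","wrist"))
s=robot.observe()
print("tip px",proj("wrist",s["tool_pos"]-[0,0,.022]))
E
```

```text
time: 2.75
tool_pos: [0.5782, 0.1754, 0.2167]
ee_rot: [-3.134, 0.001, -1.149]
contact_force: [1.2, 0.4, -1.0]
width: 0.004
t 2.75 pos [0.5782 0.1754 0.2167] rot [-3.134e+00  1.000e-03 -1.149e+00] q [-0.24  0.53 -0.21  1.69  0.13  0.92 -1.66] w 0.003863521634252786 F [ 1.2  0.4 -1. ] tips 0.022
(0.577, 0.171, 0.105) [  3.6   3.8 111.7]
[[255.17580438 175.72636352]
 [255.20723118 179.26385796]
 [164.48507315 254.77148662]] [{'position': [216.1, 211.7], 'p': 0.71}, {'position': [317.2, 21.3], 'p': 0.57}]
tip px [[254.80946806 236.42077124]]
```

View pics/w1.png

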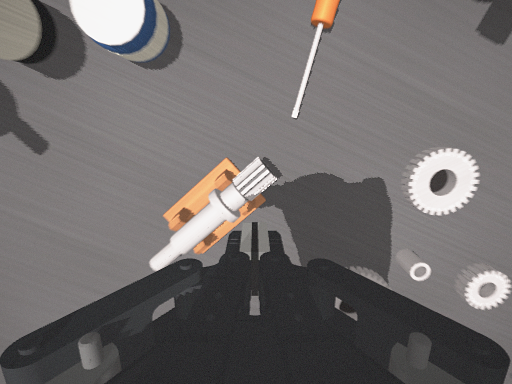

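View pics/s1.png

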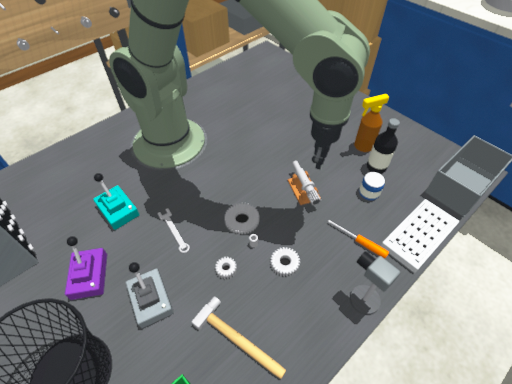

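Wrist picture: splines centred at about (256,177), against a predicted (255,178), and the middle gear at (442,181). The fingertips seem to end at about row 222, so I'll check how far ahead they really stand.

```bash
python3 - <<'E'
from h import *
from plant import snapshot
go((.577,.171,.109),(.577,.171,.25),(.661,-.04,.25))
s=robot.observe(); R=Rn.from_euler("xyz",s["ee_rot"]).as_matrix()
for a in (.0,.022,.03,.035,.04):
  print(a,proj("wrist",[s["tool_pos"]+R@[0,y,a] for y in (-.011,0,.011)]).round(1).tolist())
w=cv2.imread("pics/w1.png"); cv2.imwrite("pics/w1c.png",cv2.resize(w[200:300,205:305],None,fx=5,fy=5))
E
```

```text
t 2.9 pos [0.5754 0.17   0.212 ] rot [ 3.138  0.    -1.153] q [-0.24  0.53 -0.21  1.7   0.13  0.93 -1.65] w -0.0027572117679909307 F [ 0.9 -0.3  0.7] tips 0.022
(0.577, 0.171, 0.109) [ -0.3  -2.3 103. ]
(0.577, 0.171, 0.25) [ -0.3  -1.7 -38. ]
(0.661, -0.04, 0.25) [226.7   7.1 -38. ]
0.0 [[254.9, 235.5], [254.9, 256.0], [254.8, 275.6]]
0.022 [[254.8, 218.6], [254.8, 236.6], [254.8, 253.9]]
0.03 [[254.8, 213.5], [254.8, 230.8], [254.8, 247.4]]
0.035 [[254.8, 210.6], [254.8, 227.4], [254.8, 243.6]]
0.04 [[254.8, 207.9], [254.8, 224.2], [254.8, 240.0]]
```

View pics/w1c.png

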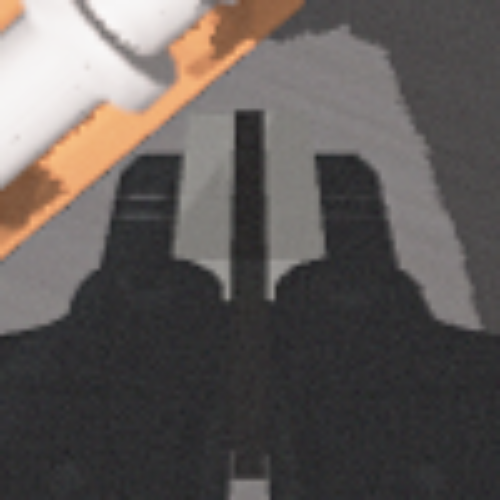

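```bash
python3 -m crank '[[0,-2,25,0,0,0],[0,-2,50,0,0,0],[0,-2,75,0,0,0],[0,-2,95,0,0,0],[0,-2,106,0,0,0],[0,-2,106,0,0,0],[0,-2,106,0,0,0]]'
python3 - <<'E'
from h import *
from plant import snapshot
go((.577,.171,.105))
cv2.imwrite("pics/w2.png",snapshot("wrist")); cv2.imwrite("pics/s2.png",cv2.resize(snapshot("scene")[110:230,250:400],None,fx=4,fy=4))
print(proj("wrist",[(.577,.171,.061)]))
E
```

```text
time: 3.6
tool_pos: [0.5789, 0.1712, 0.1086]
ee_rot: [-3.14, -0.0, -1.154]
contact_force: [-0.1, 1.0, 0.2]
width: -0.002
t 3.6 pos [0.5789 0.1712 0.1086] rot [-3.14  -0.    -1.154] q [-0.26  0.67 -0.19  1.76  0.18  0.72 -1.69] w -0.0022143226757481396 F [-0.1  1.   0.2] tips 0.022
(0.577, 0.171, 0.105) [-0.6  1.9  3.6]
[[254.10256238 222.49424182]]
```

View pics/w2.png

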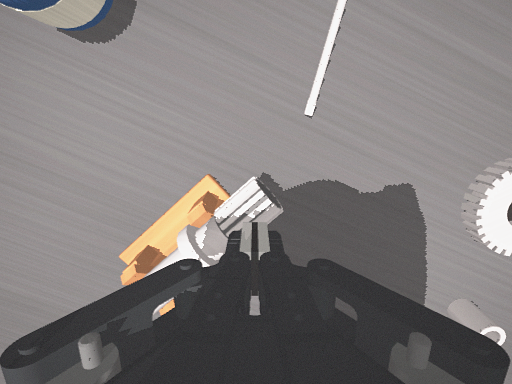

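View pics/s2.png

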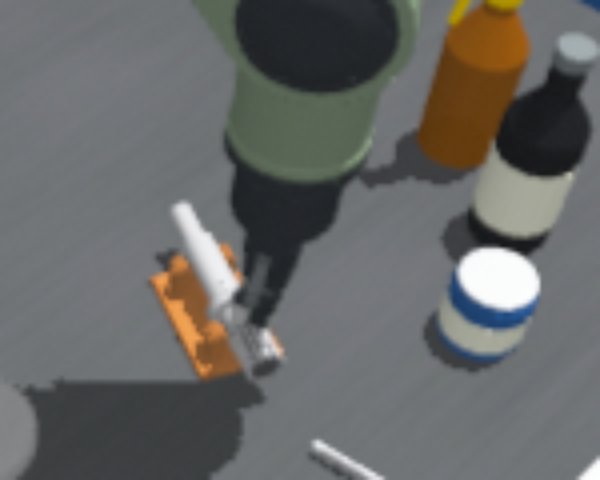

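```bash
python3 - <<'E'
from h import *
go((.577,.171,.105))
w=cv2.imread("pics/w2.png"); a=w[165:245,200:300]; a=cv2.resize(a,None,fx=6,fy=6,interpolation=cv2.INTER_CUBIC)
u=np.array([.912,-.409,0]);v=np.array([.409,.912,0])
P0=np.array([.577,.171,.045])
for x in (-20,0,20):
  for y in (-16,0,16):
    p=proj("wrist",P0+u*x/1e3+v*y/1e3)[0]; cv2.circle(a,(int((p[0]-200)*6),int((p[1]-165)*6)),4,(0,0,255),-1)
cv2.imwrite("pics/w2c.png",a)
E
```

```text
t 3.7 pos [0.5789 0.1714 0.1087] rot [-3.14  -0.    -1.153] q [-0.26  0.67 -0.19  1.76  0.18  0.72 -1.69] w 0.002679784406235566 F [-0.1 -0.  -0.1] tips 0.022
(0.577, 0.171, 0.105) [-0.4  1.9  3.7]
```

View pics/w2c.png

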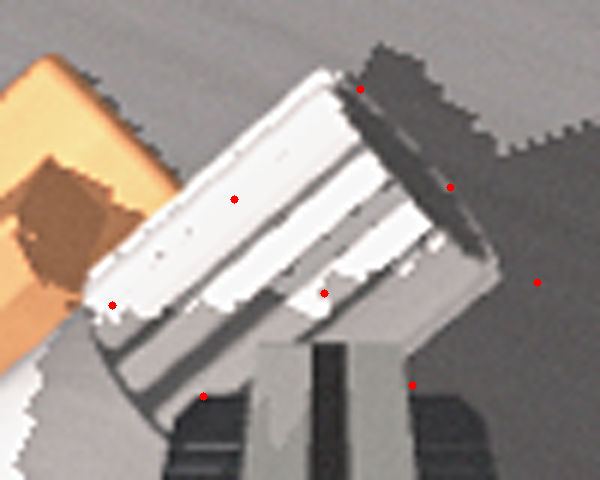

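```bash
python3 -m crank '[[-3,1,2,0,0,0],[-3,1,2,0,0,0],[-3,1,2,0,0,0],[-3,1,2,0,0,0],[-3,1,2,0,0,0],[-3,1,2,0,0,0],[-3,1,2,0,0,0],[-3,1,2,0,0,0],[-3,1,2,0,0,0],[-3,1,2,0,0,0]]'
python3 -m crank '[[0,0,0,0,0,0],[0,0,0,0,0,0],[0,0,0,0,0,0],[0,0,0,0,0,0],[0,0,0,0,0,0],[0,0,0,0,0,0],[0,0,0,0,0,0],[0,0,0,0,0,0],[0,0,0,0,0,0],[0,0,0,0,0,0]]'
python3 -m crank '[[0,0,0,0,0,0],[0,0,0,0,0,0],[0,0,0,0,0,0],[0,0,0,0,0,0],[0,0,0,0,0,0],[0,0,0,0,0,0],[0,0,0,0,0,0],[0,0,0,0,0,0]]'
python3 -c "
from h import *
go((.577,.173,.2),(.661,-.04,.2),(.661,-.04,.062))"
```

```text
time: 4.7
tool_pos: [0.5761, 0.1737, 0.1053]
ee_rot: [3.142, 0.0, -1.153]
contact_force: [0.3, -0.7, -0.8]
width: -0.001
time: 5.7
tool_pos: [0.5761, 0.1737, 0.1053]
ee_rot: [3.142, 0.0, -1.153]
contact_force: [0.5, 0.1, -0.0]
width: -0.001
time: 6.5
tool_pos: [0.5761, 0.1737, 0.1053]
ee_rot: [-3.142, 0.0, -1.153]
contact_force: [0.2, 0.3, 0.3]
width: 0.004
t 6.5 pos [0.5761 0.1737 0.1053] rot [-3.142  0.    -1.153] q [-0.26  0.68 -0.19  1.77  0.18  0.71 -1.7 ] w 0.00357009861843837 F [0.2 0.3 0.3] tips 0.022
(0.577, 0.173, 0.2) [  1.   -0.6 -94.7]
(0.661, -0.04, 0.2) [229.7   9.1 -94.7]
(0.661, -0.04, 0.062) [229.7   9.1  43.3]
```

```bash
python3 -m crank '[[0,0,-40,0,0,0],[0,0,-80,0,0,0],[30,1,-95,0,0,0],[75,3,-95,0,0,0],[120,5,-95,0,0,0],[165,7,-95,0,0,0],[205,9,-95,0,0,0],[230,9,-90,0,0,0],[230,9,-60,0,0,0],[230,9,-40,0,0,0]]'
python3 -m crank '[[0,0,0,0,0,0],[0,0,0,0,0,0]]'
python3 - <<'E'
from h import *
from plant import snapshot
go((.661,-.04,.062))
w=snapshot("wrist"); cv2.imwrite("pics/w3.png",w)
P0=np.array([.661,-.04,.018]); print(proj("wrist",P0))
for k in np.arange(0,6.28,.52):
    p=proj("wrist",P0+.042*np.array([np.cos(k),np.sin(k),0]))[0]; cv2.circle(w,(int(p[0]),int(p[1])),2,(0,0,255),-1)
cv2.imwrite("pics/w3o.png",w)
E
```

```text
time: 7.5
tool_pos: [0.6609, -0.0413, 0.1438]
ee_rot: [3.141, 0.0, -1.155]
contact_force: [0.4, 0.3, -0.3]
width: -0.003
time: 7.7
tool_pos: [0.6613, -0.0401, 0.1458]
ee_rot: [3.142, 0.0, -1.153]
contact_force: [0.4, 0.9, 0.7]
width: 0.006
t 7.7 pos [ 0.6613 -0.0401  0.1458] rot [ 3.142  0.    -1.153] q [ 0.08  0.7  -0.18  1.57  0.15  0.88 -1.3 ] w 0.005948375532225484 F [0.4 0.9 0.7] tips 0.022
(0.661, -0.04, 0.062) [-0.2  0.3 83.8]
[[254.29375464 188.52927416]]
```

View pics/w3o.png

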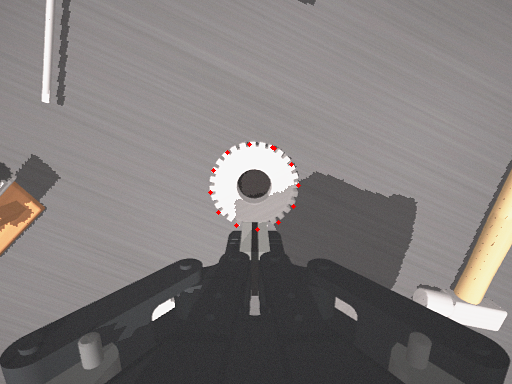

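The gear outline fits my estimate within about 2 px and is the 84 mm one. Next is the descent and hold.

```bash
python3 -m crank '[[0,-1,25,0,0,0],[0,-1,50,0,0,0],[0,-1,70,0,0,0],[0,-1,80,0,0,0],[0,-1,84,0,0,0],[0,-1,84,0,0,0],[0,-1,84,0,0,0],[0,-1,84,0,0,0],[0,-1,84,0,0,0],[0,-1,84,0,0,0]]'
python3 -m crank '[[0,0,0,0,0,0],[0,0,0,0,0,0],[0,0,0,0,0,0],[0,0,0,0,0,0],[0,0,0,0,0,0],[0,0,0,0,0,0],[0,0,0,0,0,0],[0,0,0,0,0,0],[0,0,0,0,0,0],[0,0,0,0,0,0]]'
python3 -m crank '[[0,0,0,0,0,0],[0,0,0,0,0,0],[0,0,0,0,0,0],[0,0,0,0,0,0],[0,0,0,0,0,0],[0,0,0,0,0,0],[0,0,0,0,0,0],[0,0,0,0,0,0],[0,0,0,0,0,0],[0,0,0,0,0,0]]'
python3 - <<'E'
from h import *
c=np.array([.489,-.3905]);a=np.array([.957,-.291])
f=lambda d,z:(*(c+a*d/1e3).round(4),z)
go((.661,-.04,.25),(.55,-.3,.25),f(-100,.25),f(-100,.145),f(-60,.145),f(15,.145),f(-30,.25))
E
```

```text
time: 8.75
tool_pos: [0.6622, -0.0399, 0.0617]
ee_rot: [-3.141, -0.0, -1.153]
contact_force: [0.0, -0.5, -0.1]
width: -0.002
time: 9.75
tool_pos: [0.6621, -0.0398, 0.0613]
ee_rot: [3.142, 0.0, -1.153]
contact_force: [0.3, -0.4, -1.1]
width: -0.0
time: 10.75
tool_pos: [0.6621, -0.0398, 0.0613]
ee_rot: [3.142, 0.0, -1.153]
contact_force: [-0.6, -0.2, -0.3]
width: -0.001
t 10.75 pos [ 0.6621 -0.0398  0.0613] rot [ 3.142  0.    -1.153] q [ 0.07  0.81 -0.16  1.61  0.17  0.73 -1.32] w -0.0008649184427192827 F [-0.6 -0.2 -0.3] tips 0.022
(0.661, -0.04, 0.25) [  -0.3    1.1 -188.7]
(0.55, -0.3, 0.25) [ 192.3  208.  -188.7]
(np.float64(0.3933), np.float64(-0.3614), 0.25) [ 184.9  376.1 -188.7]
(np.float64(0.3933), np.float64(-0.3614), 0.145) [184.9 376.1 -83.7]
(np.float64(0.4316), np.float64(-0.373), 0.145) [211.  345.8 -83.7]
(np.float64(0.5034), np.float64(-0.3949), 0.145) [260.2 289.1 -83.7]
(np.float64(0.4603), np.float64(-0.3818), 0.25) [ 230.7  323.2 -188.7]
```

```bash
python3 -m crank '[[0,0,-45,0,0,0],[0,0,-90,0,0,0],[0,0,-135,0,0,0],[0,0,-175,0,0,0],[18,25,-188,0,0,0],[40,64,-190,0,0,0],[62,106,-190,0,0,0],[84,148,-190,0,0,0],[106,191,-190,0,0,0],[128,236,-190,0,0,0]]'
python3 -m crank '[[22,43,0,0,0,0],[42,86,0,0,0,0],[57,125,0,0,0,0],[57,138,0,0,0,0],[57,138,0,0,0,0]]'
python3 - <<'E'
from h import *
from plant import snapshot
c=np.array([.489,-.3905]);a=np.array([.957,-.291])
f=lambda d,z:(*(c+a*d/1e3).round(4),z)
go(f(-95,.25),f(-95,.145),f(-60,.145),f(12,.145),f(20,.145))
w=snapshot("wrist")
for d,z in ((-38.4,.132),(-65,.04),(65,.04)):
    p=proj("wrist",f(d,z))[0];print(d,p); cv2.circle(w,(int(p[0]),int(p[1])),3,(0,0,255),-1)
cv2.imwrite("pics/w4.png",w)
E
```

```text
time: 11.75
tool_pos: [0.4971, -0.2536, 0.2515]
ee_rot: [-3.141, -0.0, -1.153]
contact_force: [1.3, -0.5, 0.3]
width: 0.004
time: 12.25
tool_pos: [0.3937, -0.3616, 0.2515]
ee_rot: [3.141, -0.0, -1.156]
contact_force: [1.0, 0.9, -0.3]
width: -0.003
t 12.25 pos [ 0.3937 -0.3616  0.2515] rot [ 3.141 -0.    -1.156] q [ 0.73  0.38 -0.13  1.84  0.06  0.93 -0.58] w -0.0030238304211651747 F [ 1.   0.9 -0.3] tips 0.022
(np.float64(0.3981), np.float64(-0.3629), 0.25) [ 2.9 -3.5  1.4]
(np.float64(0.3981), np.float64(-0.3629), 0.145) [  2.9  -3.6 106.4]
(np.float64(0.4316), np.float64(-0.373), 0.145) [ 25.6 -30.2 106.4]
(np.float64(0.5005), np.float64(-0.394), 0.145) [ 72.6 -84.8 106.4]
(np.float64(0.5081), np.float64(-0.3963), 0.145) [ 77.8 -90.8 106.4]
-38.4 [300.7945636  141.37513441]
-65 [273.39659048 150.79919835]
65 [350.69000284  63.04517569]
```

View pics/w4.png

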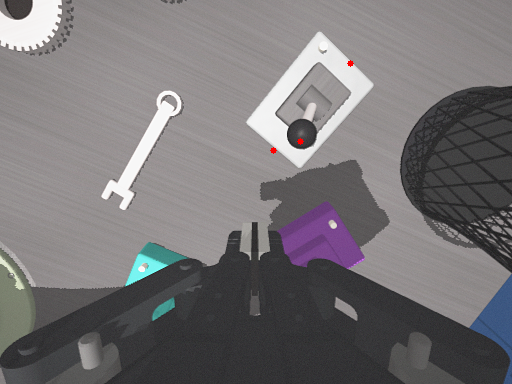

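```bash
python3 -m crank '[[0,0,15,0,0,0.14],[0,0,35,0,0,0.28],[0,0,55,0,0,0.42],[0,0,75,0,0,0.56],[0,0,95,0,0,0.70],[0,0,106,0,0,0.71],[0,0,106,0,0,0.71],[0,0,106,0,0,0.71]]'
python3 - <<'E'
from h import *
from plant import snapshot
c=np.array([.489,-.3905]);a=np.array([.957,-.291])
f=lambda d,z:(*(c+a*d/1e3).round(4),z)
go(f(-60,.145),f(0,.145),f(12,.145),f(20,.145))
w=snapshot("wrist")
for d,z in ((-38.4,.132),(-65,.04),(65,.04)):
    p=proj("wrist",f(d,z))[0];print(d,p); cv2.circle(w,(int(p[0]),int(p[1])),3,(0,0,255),-1)
cv2.imwrite("pics/w5.png",w)
E
```

```text
time: 13.1
tool_pos: [0.3961, -0.3602, 0.1458]
ee_rot: [-3.141, 0.0, -1.859]
contact_force: [-1.0, 0.8, 0.3]
width: -0.001
t 13.1 pos [ 0.3961 -0.3602  0.1458] rot [-3.141  0.    -1.859] q [ 0.6   0.53  0.03  1.93 -0.03  0.68 -1.21] w -0.0006645116881851225 F [-1.   0.8  0.3] tips 0.022
(np.float64(0.4316), np.float64(-0.373), 0.145) [  2.2 -37.7   0.8]
(np.float64(0.489), np.float64(-0.3905), 0.145) [  2.7 -97.7   0.8]
(np.float64(0.5005), np.float64(-0.394), 0.145) [   2.7 -109.7    0.8]
(np.float64(0.5081), np.float64(-0.3963), 0.145) [   2.8 -117.6    0.8]
-38.4 [258.36168886 131.36560686]
-65 [256.57858509 157.09976974]
65 [258.14580788 -25.17223418]
```

View pics/w5.png

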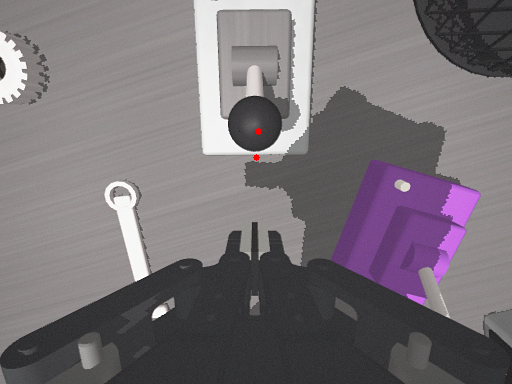

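```bash
python3 -m crank '[[1,-15,0,0,0,0],[1,-28,0,0,0,0],[1,-38,0,0,0,0],[1,-48,0,0,0,0],[1,-58,0,0,0,0],[1,-68,0,0,0,0],[1,-78,0,0,0,0],[1,-88,0,0,0,0],[1,-96,0,0,0,0],[1,-103,0,0,0,0]]'
python3 -m crank '[[0,-3,0,0,0,0],[0,-6,0,0,0,0],[0,-6,0,0,0,0]]'
python3 - <<'E'
from h import *
from plant import snapshot
c=np.array([.489,-.3905]);a=np.array([.957,-.291])
f=lambda d,z:(*(c+a*d/1e3).round(4),z)
go(f(12,.145),f(20,.145)); print("ball expect",proj("wrist",f(38.4,.132)),proj("scene",f(38.4,.132)),proj("scene",f(30,.138)))
s=robot.observe();print("along",(s["tool_pos"][:2]-c)@a)
cv2.imwrite("pics/w6.png",snapshot("wrist"));cv2.imwrite("pics/s6.png",snapshot("scene"))
E
```

```text
time: 14.15
tool_pos: [0.4943, -0.3913, 0.1451]
ee_rot: [3.141, 0.0, -1.863]
contact_force: [-1.3, 0.2, -0.9]
width: -0.002
time: 14.45
tool_pos: [0.4996, -0.393, 0.1453]
ee_rot: [-3.141, -0.0, -1.863]
contact_force: [0.0, -0.1, 0.2]
width: 0.001
t 14.45 pos [ 0.4996 -0.393   0.1453] rot [-3.141 -0.    -1.863] q [ 0.55  0.66  0.04  1.66 -0.03  0.82 -1.26] w 0.0011126745922037855 F [ 0.  -0.1  0.2] tips 0.022
(np.float64(0.5005), np.float64(-0.394), 0.145) [ 0.7 -1.1  0.3]
(np.float64(0.5081), np.float64(-0.3963), 0.145) [ 0.7 -9.1  0.3]
ball expect [[255.95461749 194.67017502]] [[140.72067174 292.59043795]] [[139.19039289 288.56016265]]
along 0.010911764644893188
```

View pics/w6.png

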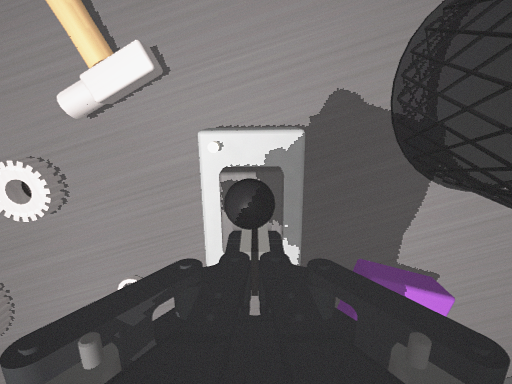

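View pics/s6.png

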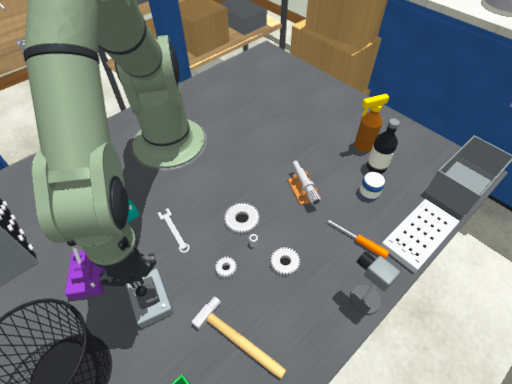

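```bash
python3 -m crank '[[-1,-2,0,0,0,0],[-2,-4,0,0,0,0],[-2,-4,0,0,0,0]]'
python3 -m crank '[[0,-2,0,0,0,0],[0,-3,0,0,0,0],[0,-3,0,0,0,0]]'
```

```text
time: 14.85
tool_pos: [0.5042, -0.392, 0.1453]
ee_rot: [-3.141, 0.0, -1.863]
contact_force: [-0.7, -0.0, -0.2]
width: -0.004
time: 15.15
tool_pos: [0.506, -0.3928, 0.1451]
ee_rot: [3.14, 0.0, -1.863]
contact_force: [-5.3, 4.1, 3.4]
width: -0.002
```

```bash
python3 -m crank '[[0,-2,0,0,0,0],[0,-2,0,0,0,0],[0,-2,0,0,0,0]]'
python3 - <<'E'
from h import *
from plant import snapshot
c=np.array([.489,-.3905]);a=np.array([.957,-.291])
go(); print((robot.observe()["tool_pos"][:2]-c)@a,proj("wrist",(*(c+a*.0384),.132)))
cv2.imwrite("pics/w7.png",snapshot("wrist"))
E
```

```text
time: 15.45
tool_pos: [0.5064, -0.393, 0.1449]
ee_rot: [3.136, 0.001, -1.864]
contact_force: [-16.6, 6.9, 9.7]
width: 0.004
t 15.45 pos [ 0.5064 -0.393   0.1449] rot [ 3.136e+00  1.000e-03 -1.864e+00] q [ 0.54  0.67  0.04  1.64 -0.03  0.83 -1.27] w 0.00360317262518058 F [-16.6   6.9   9.7] tips 0.022
0.017326551440895444 [[259.6023775  206.62055435]]
```

View pics/w7.png

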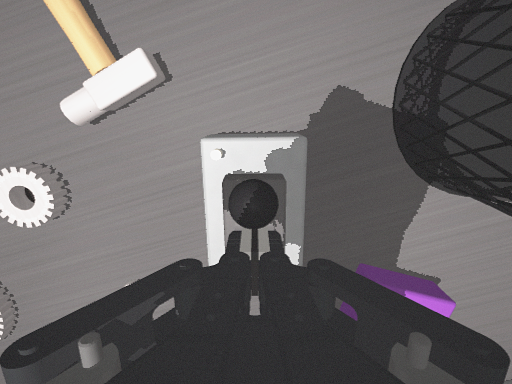

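Force has risen to 19 N without further travel, so the lever is at its stop. The ball is at (253,204). Now I back off along +y, go up, and check.

```bash
python3 -m crank '[[0,10,0,0,0,0],[0,30,0,0,0,0],[0,60,0,0,0,0],[0,85,-5,0,0,0],[0,90,-40,0,0,0],[0,90,-80,0,0,0],[0,90,-110,0,0,0],[0,90,-110,0,0,0],[0,90,-110,0,0,0],[0,90,-110,0,0,0]]'
python3 - <<'E'
from h import *
from plant import snapshot
go()
c=np.array([.489,-.3905]);a=np.array([.957,-.291])
t=snapshot("top");s=snapshot("scene");w=snapshot("wrist")
cv2.imwrite("pics/t8.png",t);cv2.imwrite("pics/s8.png",s);cv2.imwrite("pics/w8.png",w)
for n in("top","scene","wrist"):print(n,proj(n,[(*(c+a*.08*np.sin(b)),.062+.08*np.cos(b)) for b in (.3,.4,.5)]).round(1).tolist())
E
```

```text
time: 16.5
tool_pos: [0.4221, -0.3674, 0.2544]
ee_rot: [3.14, 0.0, -1.863]
contact_force: [0.3, -0.6, 0.3]
width: 0.002
t 16.5 pos [ 0.4221 -0.3674  0.2544] rot [ 3.14   0.    -1.863] q [ 0.57  0.42  0.05  1.78 -0.02  0.95 -1.23] w 0.002139165936762359 F [ 0.3 -0.6  0.3] tips 0.022
top [[389.7, 177.1], [390.0, 175.0], [390.1, 173.0]]
scene [[138.5, 286.2], [139.6, 289.4], [140.7, 292.5]]
wrist [[258.1, 79.3], [258.1, 69.8], [258.1, 61.0]]
```

View pics/w8.png

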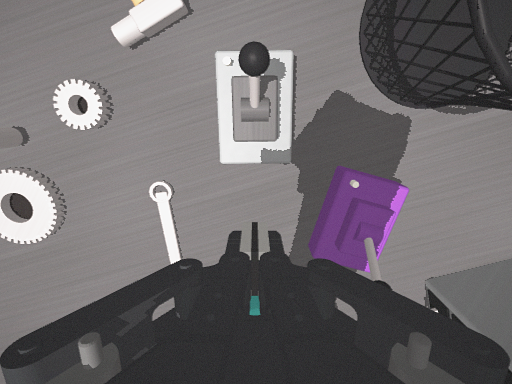

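View pics/t8.png

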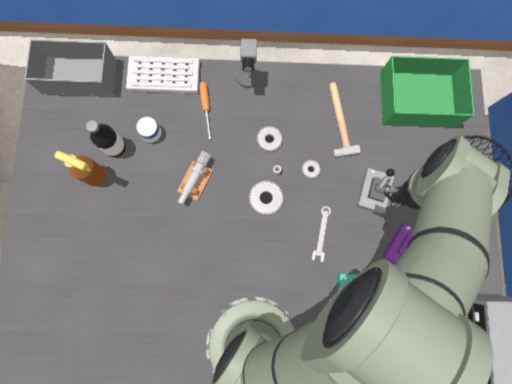

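View pics/s8.png

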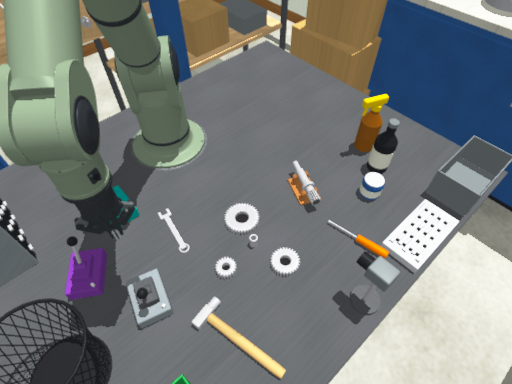

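The lever ball sits at wrist (254,59) and top (390,173), which matches the full-stop prediction of (258,61) and (390,173). Everything else is unmoved, and the arm is clear.

```bash
python3 -c "
from plant import robot
print(robot.sign_off(), robot.observe()['time'])"
```

```text
the job is handed in; nothing more can be done
the job is handed in; nothing more can be done
```

I pointed at both parts in the order asked, pushed the grey box's lever to its stop, moved clear and handed the job in at about 16.7 s.

- **Spline:** I held the closed fingertips about 22 mm above the top of the splines for about 2.7 s. The fixed cameras and the wrist camera disagreed by about 4 mm sideways on where the spline is, so I aimed between the two readings.
- **Middle gear:** I held the fingertips about 21 mm above its centre for just over 2 s. The wrist view matched the 84 mm outline to about 2 mm.
- **Lever:** I pushed it until the force rose to about 19 N with almost no further movement. I then backed off, rose and looked again. The ball was within a few pixels of its full-stop position in the top and wrist pictures, and the force reading was about zero.

In the last pictures the gears, shaft and other tools and bottles looked unmoved. The purple look-alike's lever was unchanged. The turquoise box was mostly hidden by the arm in those pictures, so I could not check it, but the gripper never went down near it.

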